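# Refit the tier insert and stack the pill organizers

## Robot

A 6-joint arm with a two-finger parallel gripper is mounted at the origin on the work surface. World frame = base frame: x ahead of the robot, y to its left, z up, the work surface at z = 0. Lengths are in m, angles in rad, forces in N, time in s.
With the tool pointing down it reaches from about 0.25 to 0.8 m from the base axis. Payload 8.5 kg.
Tool frame: the origin (TCP) lies midway between the tips of the shut fingers; the grasp point (between the pads) lies 19 mm behind it (ctrl.grip_depth is the distance from the TCP to the grasp point, in m); z points along the fingers, y is the line along which they close (so a half turn about z gives the same grasp; the last joint's range is limited). The gripper opens to 85 mm and grips with 20 to 120 N. Pads are 22 mm wide; open, the fingers measure 114 mm over their backs; the gripper's body (76 mm by 85 mm) begins 54 mm behind the grasp point. The pads swing forward as they close: fully open they stand 13 mm farther back than shut.
Start: joints at [1.14, 0.238, -0.013, 1.319, 0, 1.571], TCP at [0.219, 0.477, 0.231] pointing down, gripper open.
Joint ranges: [-2.66, 2.66], [-1.03, 1.9], [-1.14, 1.46], [-1.82, 2.27], [-1.45, 1.34], [-3.14, 3.14]. Speed limits (rad/s): [2.22, 2.22, 2.79, 3.14, 3.14, 3.14].

## Interface

Orientations are given as a unit quaternion [x, y, z, w].
In Python, from cell import ctrl gives the robot as it stands.
- The arm moves only by the tool step_arm, never from a script. Its argument "motion" is a list of rows, each a list of 3 entries, a list of its own where there are three numbers: the closure, from 0 (fully open) to 1 (shut), then the shift along the tool's x, y, z in units of 0.04 m (1.0 is 0.04 m), then the turn about the tool's z in units of pi rad (1.0 is pi rad). In form: [[grip, [tx, ty, tz], turn], ...]. A call has 1 to 20 rows; each row shifts and turns the commanded pose from where the row before left it, along the tool's axes as they then stand; what a row does not reach is not made up. A row lasts 1/8 s, in which the tool goes at most 62.5 mm and 10.7 degrees, less where a joint would pass 70% of its speed; a pose out of reach is approached as far as the arm can. A call with a number of a shift or a turn outside -1 to 1 is refused whole. A call with a gripper value outside its range is refused whole. The fingers move at their own pace and stop on an object; the grip force is fixed at half the most. Time passes only in rows, so rows that do not move let the fingers close. It gives the time, the measured TCP pose, the force, the opening and the grip force at its end, in the units of the state.
- ctrl.read_state(): the state, without advancing time (a new reading comes with each control period).
- ctrl.snapshot(name): name is "scene" or "top"; returns (picture, depth): 480x640x3 uint8, blue, green, red; 480x640 float32, m along the optical axis (not along the pixel's ray), 0 where there is no reading.
- ctrl.camera_info(name): a dict with "vfov" (degrees; the focal length in pixels is half the picture's height over the tangent of half this angle, whatever the lens; pixels are square), "cx", "cy" (the principal point, pixels), "dist" ([k1, k2, p1, p2, k3] as OpenCV has them; the pictures are not rectified), "world_to_cam" (4x4, takes a point from world to camera coordinates). Camera axes: x right, y down, z forward; pixel columns grow to the right and rows downward; lengths in m; the calibration is good to about 2 mm. A picture is of the moment at which its call begins. camera_info takes no time and is no camera call.
- ctrl.close_job(): hands the job in; it is judged then, once.
Trained networks look in the newest picture that a camera, given by its name, has taken for a name from the list of things; names that differ only in an ending like _2 or _b are one class to them, and where a whole thing is asked for, a point or a joint stands for the part that bears it (a point fixed in the world has none). Each returns a list of dicts, best first, with "p" (0 to 1); they miss things now and then, are a little off and sometimes report something else, mostly with a low value. They report only what shows in the picture. A call takes as long as a camera call. They do not tell look-alikes from the thing itself.
- ctrl.trace(camera, thing): "mask" (480x640 bool, what is visible of it) and "point" ([row, column] in pixels, amid what is visible of it).
- ctrl.mark_of(camera, thing): "point" ([row, column] in pixels: a listed point, or the origin of a listed thing).
The state is a dict: "time": time; "joint_pos": joint angles; "qd": joint speeds; "joint_efforts": joint torques, N m; "eef_pos": TCP position; "ee_rot": TCP orientation; "force": force on the tool from outside, world axes, zero at the start; "wrist_torque": the same for the moment, N m; "width": finger opening in m; "grip_force": force on a finger pad.
Only numpy, scipy, OpenCV 4.12 (cv2) and the standard library are available. Lean on these libraries where they do the work, as an engineer would, in place of code of your own. Each camera call takes 0.05 s, during which the arm holds its last target. There are 200 camera calls.

## Task

Tidy the caddy: lay the pumice holder from the pale insert plate flat in the mint soap dish, and slide the insert along the lower red tier, without lifting it clear, until its hole comes over the pin and it drops flat onto the tier floor. Only when the insert is home, stack every orange pill organizer there is, lids up, in one square column on the insert's ribbed field. Leave the nail file, cup and lotion bottle as they are.

Things in the scene. Friction and masses are not known exactly. Their poses are not given: they have to be found in the camera images.
- tier: lower brick-red tier, fixed, 230 (x) x 245 mm; origin at counter height, z up. Its floor, 8 mm above the counter, is the seat and spans y -60 to +70 mm; on its -y side (y -60 to -170) is a landing step, top 20 mm above the counter. A wall 22 mm high stands at y +70 to +75. Home, the insert has its origin over the tier's, x along the tier's x, 10 mm clear of the landing
- tier_pin (a point): centre of the top of the fixed upright steel pin on the tier's seat: 14 mm in diameter, 12 mm high with a chamfered top, so level with the landing; at (-40, 0, 20) mm in the tier's frame
- insert: loose pale-grey plate, 200 (x) x 100 (y) x 8 mm, 0.16 kg, at first on the landing, x roughly along the tier's x; origin at the centre of its underside, z up. It has a round 21 mm through hole, an upright grip rib near its -x end and a field of fine drainage ribs beyond the hole. Home, its underside is 8 mm above the counter and the pin shows 4 mm. It slides freely and drops by its own weight
- insert_hole (a point): centre of the insert's hole at its underside, (-40, 0, 0) mm in the insert's frame
- insert_handle (a point): grip point of the insert's upright rib, (-80, 0, 30) mm in the insert's frame; the rib is 36 mm long (x), 12 mm thick (y) and rises 34 mm above the plate's top (to 42 mm above its underside)
- insert_deck (a point): centre of the insert's ribbed field (100 x 58 mm, long side along the insert's x) on the plate's top, (40, 0, 8) mm in the insert's frame
- dish: mint-green soap dish, fixed on the top tier: 140 (x) x 100 (y) x 20 mm high, walls 5 mm, open top; drainage ribs across its floor, rib tops 9 mm above its underside. Origin at the centre of its underside, which is 58 mm above the counter
- top_tier: the top brick-red tier, standing by itself on four legs beside the lower one, fixed: 180 x 130 mm, its board's top 58 mm above the counter; origin at counter height under its centre
- pumice: pumice stone in a wooden holder, loose, lying at first on the insert's ribbed field: wood 100 (x) x 44 (y) mm and 16 mm thick on a stone of 90 x 38 x 18 mm, 34 mm high in all; origin at the centre of its underside (stone side), z up; about 0.11 kg
- case1: closed orange pill organizer with snap lids, a flat box 100 (x) x 56 (y) x 30 mm, lids up, about 0.12 kg; origin at the centre of its underside, z up; all alike; four to six of them are present, lying flat on the counter
- case2: closed orange pill organizer with snap lids, a flat box 100 (x) x 56 (y) x 30 mm, lids up, about 0.12 kg; origin at the centre of its underside, z up; all alike; four to six of them are present, lying flat on the counter
- case3: closed orange pill organizer with snap lids, a flat box 100 (x) x 56 (y) x 30 mm, lids up, about 0.12 kg; origin at the centre of its underside, z up; all alike; four to six of them are present, lying flat on the counter
- case4: closed orange pill organizer with snap lids, a flat box 100 (x) x 56 (y) x 30 mm, lids up, about 0.12 kg; origin at the centre of its underside, z up; all alike; four to six of them are present, lying flat on the counter
- case5: closed orange pill organizer with snap lids, a flat box 100 (x) x 56 (y) x 30 mm, lids up, about 0.12 kg; origin at the centre of its underside, z up; all alike; four to six of them are present, lying flat on the counter
- case6: closed orange pill organizer with snap lids, a flat box 100 (x) x 56 (y) x 30 mm, lids up, about 0.12 kg; origin at the centre of its underside, z up; all alike; four to six of them are present, lying flat on the counter
- file: steel nail file with a black handle, 160 mm long, on the counter; not part of the job; origin under its middle
- mug: blue ceramic cup, 76 mm wide, 90 mm high; not part of the job; origin under its centre
- lotion: white lotion bottle, 60 mm wide, 120 mm high; not part of the job; origin under its centre
Mind the look-alikes: they are no part of the job. What is shaped like the case5 but purple is not meant.

How it is judged:
By the outcome, as a careful person would: the job done as asked, in the order asked, and still so for the second after the job is handed in, with the robot touching nothing.
Of case1, case2, case3, case4, case5, case6 only 4 to 6 are there at a start; the rules pass over those that are not, and their reading is None.
At some moment in a run one of insert, pumice may be knocked a few centimetres aside while the robot is not near it.
It also fails if it takes over 210 s, if anything falls off the work surface, if the arm or the gripper's body presses on something with over 40 N, if the wrist force passes 120 N, or if a joint passes its speed limit or range.

## Working session

There is one attempt and no reset: what is moved stays moved. The work goes in short steps, Python scripts to look and compute and a tool call to move; the robot and the scene stay as the last step left them, time stands still between calls to the robot, and variables do not carry over. Pictures are saved under pics/ and viewed, at most 14 in all, crops included, and the job is handed in when it is done.

Besides the shell and the picture viewer there is one more tool, called after "Emit:" as a command line: name --argument value ..., lists and objects as JSON in quotes. step_arm: Moves the arm, as the interface text tells. Its arguments: {"type":"object","properties":{"motion":{"type":"array","items":{"type":"array"}}},"required":["motion"]}

```bash
ls; mkdir -p pics; cat > h.py <<'E'
import numpy as np, cv2
from cell import ctrl
def cam(n):
    i=ctrl.camera_info(n); f=240/np.tan(np.radians(i["vfov"])/2)
    return np.array([[f,0,i["cx"]],[0,f,i["cy"]],[0,0,1]]),np.array(i["dist"],float),np.array(i["world_to_cam"])
def rays(n,rc):
    K,d,T=cam(n); rc=np.atleast_2d(np.asarray(rc,float))
    u=cv2.undistortPoints(rc[:,None,::-1].copy(),K,d)[:,0]
    return np.c_[u,np.ones(len(u))],T
def atz(n,rc,z):
    r,T=rays(n,rc); R=T[:3,:3]; c=-R.T@T[:3,3]; w=r@R
    return c+w*((z-c[2])/w[:,2])[:,None]
def pts(n,rc,dep):
    r,T=rays(n,rc); rc=np.atleast_2d(rc).astype(int); p=r*dep[rc[:,0],rc[:,1]][:,None]
    return (p-T[:3,3])@T[:3,:3]
def proj(n,P):
    K,d,T=cam(n); P=np.atleast_2d(np.asarray(P,float))
    return cv2.projectPoints(P,cv2.Rodrigues(T[:3,:3])[0],T[:3,3],K,d)[0][:,0,::-1]
E
python3 - <<'E'
from h import *
for n in("scene","top"):
    p,d=ctrl.snapshot(n); cv2.imwrite(f"pics/{n}0.png",p); np.save(f"{n}0.npy",d)
    K,ds,T=cam(n); print(n,K[0,0],ds,-T[:3,:3].T@T[:3,3])
s=ctrl.read_state(); print(s)
E
```

```text
pics
scene 567.9502613981965 [-0.15849745  0.          0.          0.          0.        ] [1.27835593 0.06673575 1.19140382]
top 585.9236971183537 [-0.17173816  0.          0.          0.          0.        ] [0.47717522 0.00451107 1.4001129 ]
{'time': 0.1, 'joint_pos': array([ 1.13995414e+00,  2.38699396e-01, -1.41656190e-02,  1.31918984e+00,
       -1.33939568e-05,  1.57082826e+00]), 'qd': array([ 0.00085556, -0.00144851,  0.00133071, -0.00037499,  0.00035787,
        0.00085588]), 'joint_efforts': array([ 2.08928563e-03, -5.39723182e+01,  3.46998489e+01,  1.35271711e-02,
        1.12996336e-04,  1.20939813e-06]), 'eef_pos': array([0.21910897, 0.47668631, 0.23075482]), 'ee_rot': array([ 2.13774357e-01,  9.76882863e-01, -6.16151367e-04, -1.27958324e-04]), 'force': array([-0.28870559,  0.02477728,  0.46260347]), 'wrist_torque': array([-0.02660515, -0.0484753 ,  0.01658438]), 'grip_force': 0.0, 'width': 0.08556420343848176}
```

View pics/scene0.png

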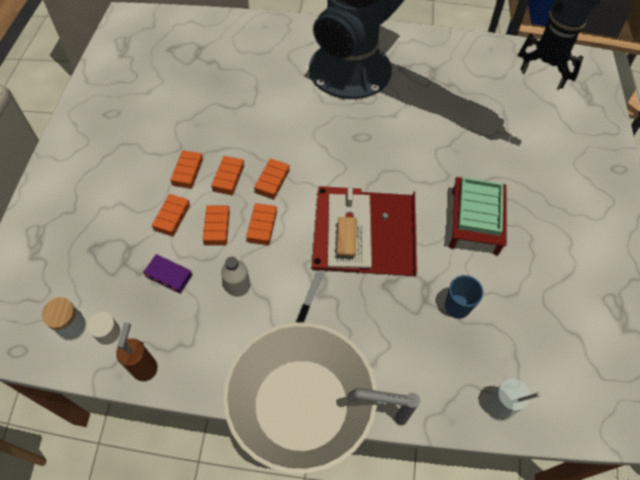

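View pics/top0.png

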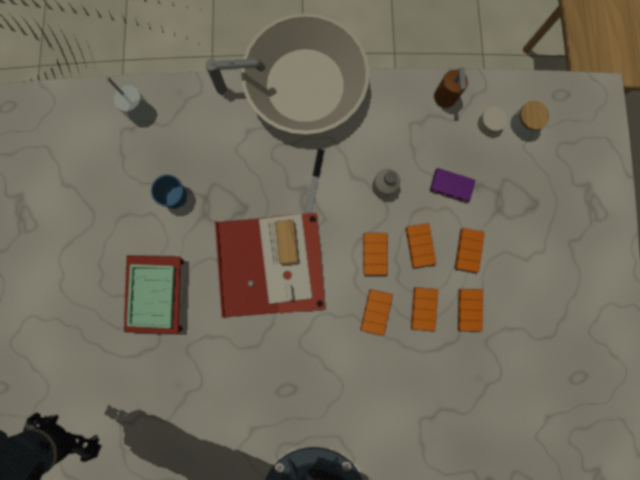

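Scene: six orange boxes – top view (375,254), (421,245), (470,250), (377,312), (425,309), (471,310). The purple one at (453,185) is the look-alike. Insert at (287,260) with the pumice on it, pin (250,284), dish (151,297). Now measuring.

```bash
cat >> h.py <<'E'
def cloud(n,dep):
    rr,cc=np.nonzero(dep>0); rc=np.c_[rr,cc]; return rc,pts(n,rc,dep)
def rect(P):
    (cx,cy),(w,h),a=cv2.minAreaRect((P[:,:2]*1000).astype(np.float32))
    if w<h: w,h,a=h,w,a+90
    return round(cx,1),round(cy,1),round(w,1),round(h,1),round((a+90)%180-90,1)
def orange(n,img,dep,zlo=.0,zhi=.4):
    hsv=cv2.cvtColor(img,cv2.COLOR_BGR2HSV)
    m=cv2.inRange(hsv,(4,190,110),(14,255,255))
    k,l,st,_=cv2.connectedComponentsWithStats(m)
    out=[]
    for i in range(1,k):
        if st[i,4]<150: continue
        rc=np.argwhere(l==i); P=pts(n,rc,dep); z=np.percentile(P[:,2],70); Q=P[abs(P[:,2]-z)<.006]
        out.append((rc.mean(0).round(),round(z*1000,1),rect(Q)))
    return out
E
python3 - <<'E'
from h import *
im=cv2.imread("pics/top0.png"); d=np.load("top0.npy")
for rc in [(254,375),(225,398),(185,453),(242,287),(285,250),(284,266),(297,151),(290,240)]:
    print(rc,im[rc],cv2.cvtColor(im[rc][None,None],cv2.COLOR_BGR2HSV)[0,0],(pts("top",[rc],d)[0]*1000).round(1))
for o in orange("top",im,d): print(o)
hsv=cv2.cvtColor(im,cv2.COLOR_BGR2HSV)
# dish green, insert grey by height
g=cv2.inRange(hsv,(55,60,60),(95,255,255)); rc=np.argwhere(g>0); P=pts("top",rc,d); Q=P[P[:,2]>.072]
print("dish",len(Q),rect(Q),np.percentile(Q[:,2],50))
red=cv2.inRange(hsv,(0,120,40),(5,255,200))|cv2.inRange(hsv,(172,120,40),(180,255,200))
k,l,st,c=cv2.connectedComponentsWithStats(red)
for i in range(1,k):
    if st[i,4]>300:
        rc=np.argwhere(l==i);P=pts("top",rc,d);print("red",c[i],st[i,4],rect(P),np.percentile(P[:,2],[10,50,90]).round(4))
for t in ("tier_pin","insert","insert_hole","insert_handle","insert_deck","dish","pumice","tier"):
    for r in ctrl.mark_of("top",t)[:2]:
        z={"tier_pin":.02,"insert":.02,"insert_hole":.02,"insert_handle":.05,"insert_deck":.028,"dish":.058,"pumice":.028,"tier":0}[t]
        print(t,round(r["p"],2),np.round(r["point"],1),(atz("top",r["point"],z)[0]*1000).round(1))
for t in ("insert","pumice"):
    r=ctrl.trace("top",t)[0]; rc=np.argwhere(r["mask"]);P=pts("top",rc,d)
    z=np.percentile(P[:,2],60); Q=P[abs(P[:,2]-z)<.006]; print(t,r["p"],z,rect(Q))
cv2.imwrite("pics/c1.png",cv2.resize(im[200:340,110:340],None,fx=3.4,fy=3.4,interpolation=cv2.INTER_CUBIC))
E
```

```text
(254, 375) [ 20  75 138] [ 14 218 138] [ 572.9 -155.9   22.3]
(225, 398) [107 121 123] [ 26  33 123] [ 643.7 -216.8   -1.3]
(185, 453) [85 36 75] [144 147  85] [ 734.3 -349.    31. ]
(242, 287) [ 62 104 131] [ 18 134 131] [602.   50.2  59.6]
(285, 250) [81 88 97] [13 42 97] [505.8 140.3  21.4]
(284, 266) [ 73  86 117] [  9  96 117] [507.7 103.5   9.1]
(297, 151) [111 138 108] [ 63  55 138] [480.9 365.6  62.7]
(290, 240) [ 32  43 102] [  5 175 102] [494.6 165.5   8.7]
(array([245., 421.]), np.float64(30.3), (591.0, -264.8, 95.4, 53.1, 7.9))
(array([250., 470.]), np.float64(30.7), (576.9, -383.8, 95.4, 53.0, -11.1))
(array([254., 375.]), np.float64(30.8), (572.7, -155.1, 94.9, 52.9, -1.3))
(array([309., 424.]), np.float64(30.8), (440.7, -268.5, 95.2, 53.9, -6.4))
(array([312., 376.]), np.float64(31.0), (436.5, -153.9, 94.6, 52.4, -14.7))
(array([310., 471.]), np.float64(31.0), (434.6, -378.7, 95.0, 53.9, -2.3))
dish 69 (455.4, 215.9, 408.2, 118.1, 79.7) 0.07494212336750711
red [256.51870968 269.27152074] 5425 (553.0, 94.4, 241.9, 226.1, -86.5) [0.0043 0.0089 0.0207]
red [160.13900415 289.21680498] 964 (480.6, 217.3, 425.4, 177.1, 87.5) [0.0535 0.0574 0.0613]
tier_pin 0.89 [283.3 251.5] [509.8 136.8  20. ]
tier_pin 0.45 [308.1 466.7] [ 439.1 -372.5   20. ]
insert 0.64 [256.4 285.7] [571.6  55.2  20. ]
insert_hole 0.74 [273.9 287.8] [530.3  51.   20. ]
insert_handle 0.76 [295.7 287.8] [479.   50.8  50. ]
insert_deck 0.63 [242.5 281.8] [604.   63.6  28. ]
dish 0.91 [296.4 155. ] [482.2 357.4  58. ]
dish 0.47 [239.1 284.9] [609.  55.  58.]
pumice 0.57 [241.1 285.8] [607.1  54.1  28. ]
tier 0.85 [269.7 249.9] [542.8 142.2   0. ]
insert 0.84 0.028477504221083586 (568.8, 57.1, 201.7, 101.9, 6.2)Traceback (most recent call last):
  File "<stdin>", line 20, in <module>
IndexError: list index out of range
```

```bash
python3 - <<'E'
from h import *
im=cv2.imread("pics/top0.png"); d=np.load("top0.npy")
rc,P=cloud("top",d)
def box(x0,x1,y0,y1,z0,z1): return P[(P[:,0]>x0)&(P[:,0]<x1)&(P[:,1]>y0)&(P[:,1]<y1)&(P[:,2]>z0)&(P[:,2]<z1)]
Q=box(.52,.69,-.02,.12,.055,.07);print("pumice",len(Q),rect(Q),np.median(Q[:,2]))
Q=box(.43,.52,-.02,.12,.055,.07);print("rib",len(Q),rect(Q))
Q=box(.38,.58,.28,.44,.0735,.083);print("dish",len(Q),rect(Q))
Q=box(.38,.58,.28,.44,.05,.083);print("toptier",len(Q),rect(Q))
Q=box(.38,.72,-.06,.26,.025,.033);print("insert",len(Q),rect(Q))
Q=box(.38,.72,-.06,.26,.025,.1);print("insert+",len(Q),rect(Q))
Q=box(.38,.72,-.06,.26,.005,.033);print("tier",len(Q),rect(Q))
Q=box(.49,.53,.12,.16,.016,.026);print("pin",len(Q),rect(Q),Q[:,:2].mean(0))
cv2.imwrite("pics/c1.png",cv2.resize(im[200:340,110:340],None,fx=3.4,fy=3.4,interpolation=cv2.INTER_CUBIC))
E
```

```text
pumice 806 (604.5, 53.5, 100.2, 43.9, 4.7) 0.06126372782546069
rib 85 (488.5, 49.1, 35.3, 12.1, 6.2)
dish 447 (483.6, 365.0, 140.5, 102.5, -3.2)
toptier 4248 (488.1, 366.0, 180.4, 132.5, -2.5)
insert 2111 (553.3, 96.1, 241.0, 226.2, -86.0)
insert+ 3095 (553.3, 96.1, 241.0, 226.2, -86.0)
tier 8502 (550.0, 99.5, 339.0, 318.7, 0.1)
pin 21 (515.7, 138.8, 21.0, 9.6, -16.0) [0.51195338 0.13970945]
```

View pics/c1.png

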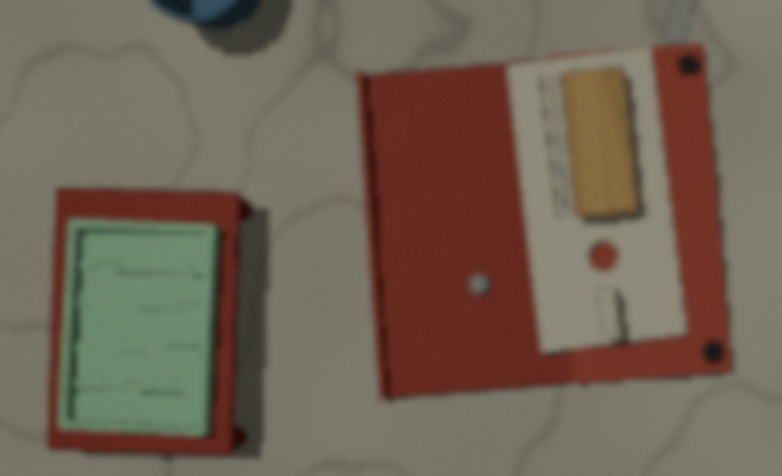

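```bash
cat >> h.py <<'E'
from scipy.spatial.transform import Rotation as Ro
def plan(*ts):
    """ts: (x,y,z mm, closing-line axis yaw deg of object's x). prints turn (units, final) & tool shifts in final frame"""
    s=ctrl.read_state(); p=s["eef_pos"]*1000; M=Ro.from_quat(s["ee_rot"]).as_matrix()
    psi=np.degrees(np.arctan2(M[1,0],M[0,0])); print("pose",p.round(1),"xyaw",psi.round(2),"tilt",np.degrees(np.arccos(-M[2,2])).round(2),"t",round(s["time"],1),"w",round(s["width"]*1000,1),"F",s["force"].round(1),"j6",s["joint_pos"][5].round(2))
    for x,y,z,a in ts:
        d=(a-psi+90)%180-90   # world-z rotation
        psi+=d; c,sn=np.cos(np.radians(psi)),np.sin(np.radians(psi))
        v=np.array([x,y,z])-p; t=np.array([c*v[0]+sn*v[1], sn*v[0]-c*v[1], -v[2]])/40
        print("turn",(-d/180).round(4),"shift",t.round(3),"maxrows",np.ceil(abs(t).max())); p=np.array([x,y,z])
E
python3 -c "
from h import *
plan((604.5,53.5,231,4.7),(604.5,53.5,33,4.7),(604.5,53.5,180,4.7),(483.6,365,180,-3.2),(483.6,365,72,-3.2))"
```

```text
pose [219.2 477.  231.3] xyaw 155.32 tilt 0.01 t 0.6 w 85.3 F [ 0.5 -0.5  0.5] j6 1.57
turn -0.1632 shift [-8.7330e+00 -1.1341e+01  7.0000e-03] maxrows 12.0
turn -0.0 shift [-0.    0.    4.95] maxrows 5.0
turn -0.0 shift [-0.     0.    -3.675] maxrows 4.0
turn 0.0439 shift [ 3.452  7.607 -0.   ] maxrows 8.0
turn -0.0 shift [0.  0.  2.7] maxrows 3.0
```

Emit:
step_arm --motion '[[0,[0,0,0],-0.0544],[0,[0,0,0],-0.0544],[0,[0,0,0],-0.0544],[0,[-0.624,-0.81,0],0],[0,[-0.624,-0.81,0],0],[0,[-0.624,-0.81,0],0],[0,[-0.624,-0.81,0],0],[0,[-0.624,-0.81,0],0],[0,[-0.624,-0.81,0],0],[0,[-0.624,-0.81,0],0],[0,[-0.624,-0.81,0],0],[0,[-0.624,-0.81,0],0],[0,[-0.624,-0.81,0],0],[0,[-0.624,-0.81,0],0],[0,[-0.624,-0.81,0],0],[0,[-0.624,-0.81,0],0],[0,[-0.624,-0.81,0],0],[0,[0,0,0],0]]'

```text
time: 2.85
eef_pos: [0.606, 0.0515, 0.2305]
ee_rot: [-0.04, 0.999, -0.0, -0.0]
force: [-0.0, 1.0, 0.0]
width: 0.0854
grip_force: 0.0
```

```bash
python3 - <<'E'
from h import *
p,d=ctrl.snapshot("top"); rc,P=cloud("top",d)
def box(x0,x1,y0,y1,z0,z1): return P[(P[:,0]>x0)&(P[:,0]<x1)&(P[:,1]>y0)&(P[:,1]<y1)&(P[:,2]>z0)&(P[:,2]<z1)]
Q=box(.43,.52,-.02,.12,.055,.07);print("rib",len(Q),rect(Q))
p,d=ctrl.snapshot("scene"); rc,P=cloud("scene",d)
Q=box(.52,.69,-.02,.12,.055,.07);print("pumice",len(Q),rect(Q),np.median(Q[:,2]))
plan((604.5,53.5,33,4.7))
E
```

```text
rib 0 (0.0, 0.0, 0.0, 0.0, 0.0)
pumice 689 (608.0, 50.1, 102.4, 42.1, 5.8) 0.06046405019478133
pose [604.3  53.3 230.9] xyaw -175.36 tilt 0.06 t 3.0 w 85.6 F [-0.   0.1 -0.2] j6 0.01
turn -0.0003 shift [-4.000e-03  3.000e-03  4.948e+00] maxrows 5.0
```

Emit:
step_arm --motion '[[0,[0,0,0.9],0],[0,[0,0,0.9],0],[0,[0,0,0.9],0],[0,[0,0,0.9],0],[0,[0,0,0.8],0],[0,[0,0,0.55],0],[0,[0,0,0],0],[0.6,[0,0,0],0],[0.6,[0,0,0],0],[0.6,[0,0,0],0],[0.6,[0,0,0],0],[0.6,[0,0,0],0],[0.6,[0,0,0],0]]'

```text
time: 4.58
eef_pos: [0.6054, 0.0537, 0.0348]
ee_rot: [-0.041, 0.999, 0.0, 0.001]
force: [-0.9, 0.3, 6.7]
width: 0.0427
grip_force: 61.8
```

Emit:
step_arm --motion '[[0.6,[0,0,-0.4],0],[0.6,[0,0,-0.9],0],[0.6,[0,0,-0.9],0],[0.6,[0,0,-0.9],0],[0.6,[0,0,-0.6],0],[0.6,[0,0,0],0]]'

```text
time: 5.32
eef_pos: [0.6057, 0.0535, 0.184]
ee_rot: [-0.041, 0.999, 0.0, 0.002]
force: [0.4, -0.8, -1.3]
width: 0.0432
grip_force: 61.3
```

```bash
python3 - <<'E'
from h import *
p,d=ctrl.snapshot("scene"); cv2.imwrite("pics/s2.png",p[150:290,290:520].repeat(3,0).repeat(3,1))
print(pts("scene",[(250,346)],d))
plan((483.6,365,180,-3.2),(483.6,365,72,-3.2))
E
```

```text
[[0.62964817 0.05398651 0.02696135]]
pose [604.9  53.5 182.2] xyaw -175.31 tilt 0.1 t 5.4 w 43.0 F [ 0.3 -1.  -1.5] j6 0.01
turn 0.0438 shift [3.463 7.606 0.055] maxrows 8.0
turn -0.0 shift [0.  0.  2.7] maxrows 3.0
```

View pics/s2.png

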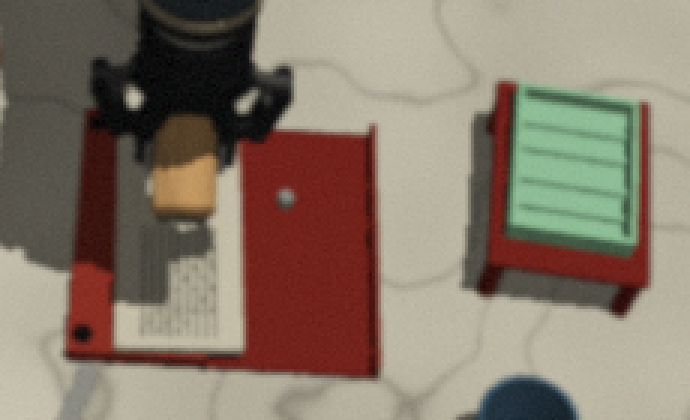

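The pumice is held (crop (185,185)), level. Over to the dish.

Emit:
step_arm --motion '[[0.6,[0,0,0],0.0438],[0.6,[0.346,0.76,0],0],[0.6,[0.346,0.76,0],0],[0.6,[0.346,0.76,0],0],[0.6,[0.346,0.76,0],0],[0.6,[0.346,0.76,0],0],[0.6,[0.346,0.76,0],0],[0.6,[0.346,0.76,0],0],[0.6,[0.346,0.76,0],0],[0.6,[0.346,0.76,0],0],[0.6,[0.346,0.76,0],0],[0.6,[0,0,0],0],[0.6,[0,0,0.8],0],[0.6,[0,0,0.8],0],[0.6,[0,0,0.6],0],[0.6,[0,0,0.2],0],[0.6,[0,0,0.15],0],[0.6,[0,0,0],0]]'

```text
time: 7.62
eef_pos: [0.4836, 0.3646, 0.0795]
ee_rot: [0.028, 1.0, 0.0, 0.0]
force: [-0.2, -0.1, 0.1]
width: 0.0428
grip_force: 61.3
```

```bash
python3 - <<'E'
from h import *
plan((483.6,365,72,-3.2))
E
```

```text
pose [483.6 364.6  79.5] xyaw 176.8 tilt 0.01 t 7.6 w 42.8 F [-0.2 -0.1  0.1] j6 0.7
turn -0.0 shift [-0.     0.009  0.189] maxrows 1.0
```

Emit:
step_arm --motion '[[0.6,[0,0,0.1],0],[0.6,[0,0,0.05],0],[0.6,[0,0,0],0]]'

```text
time: 8.0
eef_pos: [0.4835, 0.3649, 0.0738]
ee_rot: [0.028, 1.0, 0.0, 0.0]
force: [-0.6, -0.7, 2.8]
width: 0.0427
grip_force: 61.6
```

Contact (2.8 N). Release by a small opening, rise, and head for the rib.

Emit:
step_arm --motion '[[0.38,[0,0,0],0],[0.38,[0,0,0],0],[0.38,[0,0,0],0],[0.38,[0,0,-0.5],0],[0.38,[0,0,-0.9],0],[0,[0,0,-0.9],0],[0,[0,0,-0.7],0],[0,[-0.5,-0.5,0],0],[0,[-0.9,-0.5,0],0],[0,[-0.9,-0.5,0],0],[0,[-0.9,-0.5,0],0],[0,[0,0,0],0]]'

```text
time: 9.5
eef_pos: [0.6086, 0.2759, 0.1925]
ee_rot: [0.029, 1.0, -0.0, -0.0]
force: [0.1, -0.5, 0.5]
width: 0.0855
grip_force: 0.0
```

```bash
cat >> h.py <<'E'
def box(P,x0,x1,y0,y1,z0,z1): return P[(P[:,0]>x0)&(P[:,0]<x1)&(P[:,1]>y0)&(P[:,1]<y1)&(P[:,2]>z0)&(P[:,2]<z1)]
def look(name):
    for n in ("top","scene"):
        p,d=ctrl.snapshot(n); cv2.imwrite(f"pics/{name}_{n}.png",p); np.save(f"{n}.npy",d); rc,P=cloud(n,d)
        for t,b in dict(pumice=(.38,.58,.28,.44,.088,.112),rib=(.43,.52,-.04,.19,.042,.07),deck=(.43,.69,-.05,.12,.024,.034)).items():
            Q=box(P,*b)
            if len(Q)>9: print(n,t,len(Q),rect(Q),np.median(Q[:,2]).round(4))
E
python3 - <<'E'
from h import *
look("a")
for n in("top","scene"):
    for t,z in (("tier_pin",.02),("insert_hole",.02)):
        for r in ctrl.mark_of(n,t)[:1]: print(n,t,round(r["p"],2),(atz(n,r["point"],z)[0]*1000).round(1))
plan()
im=cv2.imread("pics/a_top.png"); cv2.imwrite("pics/a_c.png",cv2.resize(im[200:340,110:340],None,fx=3.4,fy=3.4,interpolation=cv2.INTER_CUBIC))
E
```

```text
top rib 86 (488.5, 49.2, 35.4, 12.1, 6.5) 0.0614
top deck 3133 (556.4, 39.5, 229.5, 136.1, 5.3) 0.0278
scene pumice 162 (486.1, 363.8, 101.0, 42.6, -3.6) 0.0987
scene rib 77 (493.1, 45.3, 36.2, 10.3, 7.0) 0.0596
scene deck 2574 (571.5, 40.3, 206.9, 129.1, 6.1) 0.027
top tier_pin 0.74 [511.8 143.4  20. ]
top insert_hole 0.9 [532.   46.2  20. ]
scene tier_pin 0.95 [513.1 128.3  20. ]
scene insert_hole 0.7 [521.4  46.   20. ]
pose [605.9 278.5 193.5] xyaw 176.88 tilt 0.01 t 9.8 w 85.5 F [-0.3 -0.4 -0.1] j6 0.49
```

View pics/a_c.png

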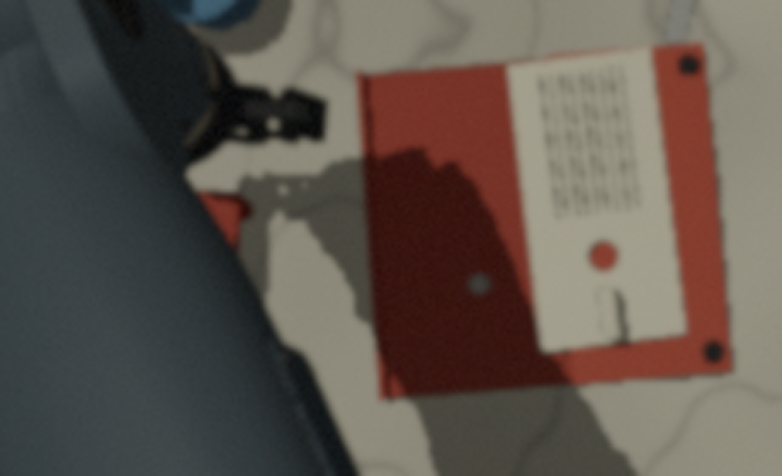

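```bash
python3 - <<'E'
from h import *
for n,f in(("top","a_top"),):
    im=cv2.imread(f"pics/{f}.png")
    print("pin",atz(n,[(200+285/3.4-.35,110+479/3.4-.35)],.02)*1000,"hole",atz(n,[(200+256/3.4-.35,110+603/3.4-.35)],.028)*1000)
d=np.load("top.npy");rc,P=cloud("top",d)
# red tier edges right/bottom in the clean first image
d0=np.load("top0.npy");rc,P=cloud("top",d0);hsv=cv2.cvtColor(cv2.imread("pics/top0.png"),cv2.COLOR_BGR2HSV)
m=(cv2.inRange(hsv,(0,110,40),(7,255,255)))[rc[:,0],rc[:,1]]>0
Q=P[m]; L=box(Q,.4,.7,-.05,.08,.014,.026); W=box(Q,.4,.7,.17,.25,.014,.026)
print("landing",rect(L),"wall",rect(W))
plan((488.5,49.2,193,6.3),(488.5,49.2,35,6.3))
E
```

```text
pin [[509.3854928  139.11757732  20.        ]] hole [[527.54194662  52.6082837   28.        ]]
landing (557.8, 27.6, 228.9, 109.5, 3.4) wall (546.8, 192.0, 223.6, 47.6, 3.4)
pose [605.9 278.5 193.5] xyaw 176.88 tilt 0.01 t 9.8 w 85.5 F [-0.3 -0.4 -0.1] j6 0.49
turn -0.0524 shift [ 3.546 -5.375  0.013] maxrows 6.0
turn -0.0 shift [-0.    0.    3.95] maxrows 4.0
```

Emit:
step_arm --motion '[[0,[0,0,0],-0.0524],[0,[0.507,-0.768,0],0],[0,[0.507,-0.768,0],0],[0,[0.507,-0.768,0],0],[0,[0.507,-0.768,0],0],[0,[0.507,-0.768,0],0],[0,[0.507,-0.768,0],0],[0,[0.507,-0.768,0],0],[0,[0,0,0],0],[0,[0,0,0.9],0],[0,[0,0,0.9],0],[0,[0,0,0.9],0],[0,[0,0,0.7],0],[0,[0,0,0.45],0],[0,[0,0,0],0]]'

```text
time: 11.68
eef_pos: [0.4882, 0.0494, 0.0384]
ee_rot: [-0.055, 0.998, 0.0, -0.001]
force: [-0.2, -0.5, 0.5]
width: 0.0856
grip_force: 0.0
```

```bash
python3 - <<'E'
from h import *
plan((488.5,49.2,37,6.3))
p,d=ctrl.snapshot("scene"); rc,P=cloud("scene",d)
for b in ((.55,.72,-.05,.16,.022,.036),):
    Q=box(P,*b);print(len(Q),rect(Q))
E
```

```text
pose [488.2  49.4  38.4] xyaw -173.69 tilt 0.12 t 11.7 w 85.6 F [-0.2 -0.5  0.5] j6 -0.01
turn 0.0001 shift [-0.006 -0.006  0.035] maxrows 1.0
1932 (611.9, 42.3, 134.7, 130.6, -85.8)
```

Emit:
step_arm --motion '[[0.6,[0,0,0],0],[0.8,[0,0,0],0],[1,[0,0,0],0],[1,[0,0,0],0],[1,[0,0,0],0],[1,[0,0,0],0],[1,[0,0,0],0],[1,[0,0,0],0]]'

```text
time: 12.72
eef_pos: [0.4893, 0.0484, 0.0398]
ee_rot: [-0.054, 0.999, -0.0, 0.0]
force: [-0.8, -0.3, 5.6]
width: 0.0103
grip_force: 59.8
```

```bash
python3 - <<'E'
from h import *
plan((488.2,49.4,37,3.5),(470.1,137.2,37,3.5),(470.1,137.2,25,3.5))
E
```

```text
pose [489.3  48.4  39.8] xyaw -173.77 tilt 0.05 t 12.7 w 10.3 F [-0.8 -0.3  5.6] j6 -0.01
turn 0.0152 shift [0.026 0.026 0.069] maxrows 1.0
turn -0.0 shift [ 0.318  2.219 -0.   ] maxrows 3.0
turn -0.0 shift [-0.   0.   0.3] maxrows 1.0
```

Emit:
step_arm --motion '[[1,[0,0,0],0.0152],[1,[0.045,0.317,0],0],[1,[0.045,0.317,0],0],[1,[0.045,0.317,0],0],[1,[0.045,0.317,0],0],[1,[0.045,0.317,0],0],[1,[0.045,0.317,0],0],[1,[0.045,0.317,0],0],[1,[0,0,0],0],[1,[0,0,0],0]]'

```text
time: 13.98
eef_pos: [0.4705, 0.1363, 0.0389]
ee_rot: [-0.031, 1.0, -0.0, -0.0]
force: [0.2, 0.3, -2.1]
width: 0.0107
grip_force: 58.8
```

```bash
python3 - <<'E'
from h import *
plan((470.1,137.2,37,3.5))
p,d=ctrl.snapshot("scene"); np.save("scene.npy",d); cv2.imwrite("pics/b.png",cv2.resize(p[160:290,300:430],None,fx=4.6,fy=4.6,interpolation=cv2.INTER_CUBIC))
p,d=ctrl.snapshot("top"); cv2.imwrite("pics/b_top.png",cv2.resize(p[200:330,200:340],None,fx=4,fy=4,interpolation=cv2.INTER_CUBIC))
rc,P=cloud("scene",d)
E
```

```text
pose [470.5 136.3  38.9] xyaw -176.46 tilt 0.06 t 14.0 w 10.7 F [ 0.2  0.3 -2.1] j6 0.22
turn 0.0002 shift [0.008 0.023 0.049] maxrows 1.0
```

View pics/b.png

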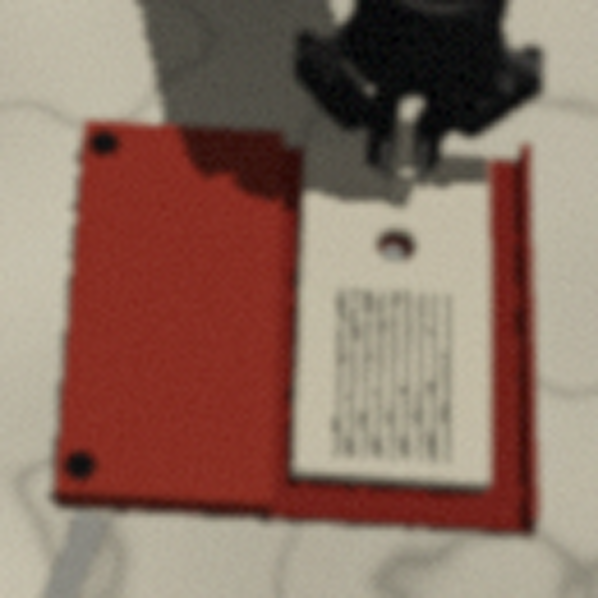

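The pin shows inside the hole (crop (397,250)). Lowering 12 mm.

Emit:
step_arm --motion '[[1,[0,0,0.1],0],[1,[0,0,0.1],0],[1,[0,0,0.1],0],[1,[0,0,0],0]]'

```text
time: 14.58
eef_pos: [0.4709, 0.1362, 0.0277]
ee_rot: [-0.031, 1.0, -0.0, 0.0]
force: [-3.4, -1.4, 8.4]
width: 0.0107
grip_force: 60.3
```

Emit:
step_arm --motion '[[0,[0,0,0],0],[0,[0,0,0],0],[0,[0,0,0],0],[0,[0,0,-0.5],0],[0,[0,0,-0.9],0],[0,[0,0,-0.9],0],[0,[0,0,-0.9],0],[0,[0,-0.9,-0.9],0],[0,[0,-0.9,0],0],[0,[0,-0.9,0],0],[0,[0,-0.9,0],0],[0,[0,-0.9,0],0],[0,[0,0,0],0]]'

```text
time: 16.2
eef_pos: [0.482, -0.0452, 0.1912]
ee_rot: [-0.029, 1.0, -0.0, -0.0]
force: [-0.8, 0.1, 0.3]
width: 0.0852
grip_force: 0.0
```

```bash
python3 - <<'E'
from h import *
plan()
for n in ("top","scene"):
    p,d=ctrl.snapshot(n); cv2.imwrite(f"pics/i_{n}.png",p); rc,P=cloud(n,d)
    Q=box(P,.44,.67,.07,.22,.011,.035)
    hsv=cv2.cvtColor(p,cv2.COLOR_BGR2HSV)
    # plate: low saturation, inside
    s=hsv[rc[:,0],rc[:,1],1]; b=(P[:,0]>.44)&(P[:,0]<.67)&(P[:,1]>.075)&(P[:,1]<.21)&(P[:,2]<.035)&(s<110)
    Q=P[b]; A=np.c_[Q[:,:2]-[.55,.14],np.ones(len(Q))]; co,*_=np.linalg.lstsq(A,Q[:,2],rcond=None)
    print(n,len(Q),rect(Q),"plane",co.round(4))
    Q=box(P,.43,.52,.08,.19,.042,.07);print("rib",len(Q),rect(Q) if len(Q) else 0,np.median(Q[:,2]))
    Q=box(P,.38,.58,.28,.44,.088,.112);print("pumice",len(Q),rect(Q),np.median(Q[:,2]))
    for o in orange(n,p,d): print(o)
p=cv2.imread("pics/i_scene.png");cv2.imwrite("pics/i.png",cv2.resize(p[160:290,300:510],None,fx=3.7,fy=3.7,interpolation=cv2.INTER_CUBIC))
E
```

```text
pose [482.  -45.2 191.2] xyaw -176.67 tilt 0.02 t 16.2 w 85.2 F [-0.8  0.1  0.3] j6 -0.15
top 3794 (555.6, 145.8, 228.7, 128.3, -0.0) plane [-0.011  -0.0009  0.0147]
rib 86 (469.5, 136.9, 34.6, 12.2, -0.7) 0.049757716374295144
pumice 888 (481.0, 364.9, 99.3, 45.8, -2.4) 0.10034378192157165
(array([245., 420.]), np.float64(30.6), (591.0, -264.8, 95.3, 53.1, 8.5))
(array([250., 470.]), np.float64(30.5), (577.1, -383.1, 96.6, 53.3, -11.5))
(array([245., 375.]), np.float64(30.8), (592.6, -155.8, 55.4, 52.5, -2.0))
(array([309., 424.]), np.float64(30.8), (440.9, -268.4, 94.8, 53.9, -7.1))
(array([310., 470.]), np.float64(30.4), (434.7, -378.9, 94.8, 54.4, -2.3))
scene 3199 (555.0, 145.6, 229.9, 128.6, -0.0) plane [-0.0136 -0.0109  0.0141]
rib 66 (473.7, 136.5, 37.3, 12.2, 3.3) 0.04802821373486671
pumice 675 (486.3, 364.4, 102.6, 44.5, -4.4) 0.09953208054168924
(array([168., 186.]), np.float64(29.7), (441.0, -380.9, 99.1, 53.4, -4.1))
(array([174., 228.]), np.float64(30.2), (447.3, -268.9, 98.4, 55.4, -4.7))
(array([187., 266.]), np.float64(29.5), (476.5, -164.2, 51.3, 29.5, 69.1))
(array([214., 170.]), np.float64(29.9), (585.0, -383.7, 96.4, 55.4, -9.9))
(array([223., 262.]), np.float64(29.7), (580.1, -156.2, 99.9, 52.2, -1.8))
(array([224., 216.]), np.float64(29.9), (597.9, -265.3, 99.7, 52.6, 8.6))
```

View pics/i.png

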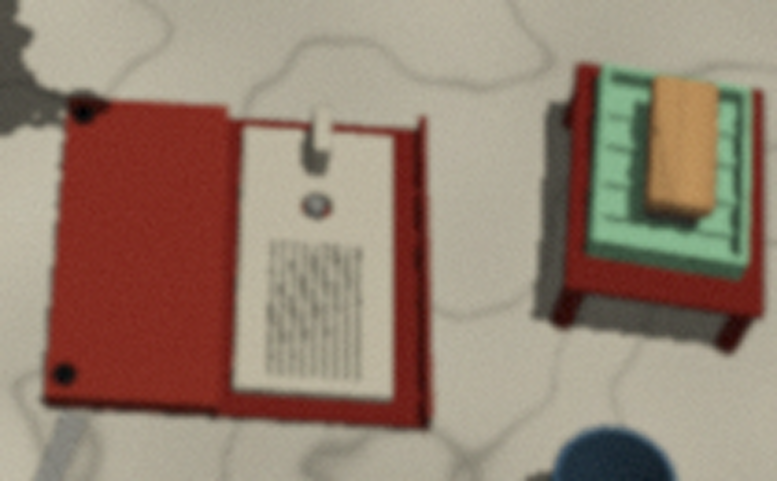

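Insert is home (rib top 50 mm, pin central in hole at crop (316,205)); pumice lies in the dish (crop (683,145)). Orange check: all six orange boxes in the first views fit "orange, four snap lids"; the purple (453,185 top) doesn't.

```bash
python3 - <<'E'
from h import *
im=cv2.imread("pics/i_top.png"); s=cv2.imread("pics/i_scene.png")
p,d=ctrl.snapshot("top")
for r in ctrl.trace("top","insert")[:1]:
    m=r["mask"]; rc=np.argwhere(m); print(r["p"],len(rc)); Q=atz("top",rc,.016); print("insert",rect(Q))
# dark drainage-slot pattern on plate = deck
g=cv2.cvtColor(p,cv2.COLOR_BGR2GRAY); 
a=cv2.resize(p[215:330,220:300],None,fx=3.5,fy=3.5,interpolation=cv2.INTER_CUBIC)
b=cv2.resize(p[215:350,345:500],None,fx=3,fy=3,interpolation=cv2.INTER_CUBIC)
h=max(a.shape[0],b.shape[0]); a=cv2.copyMakeBorder(a,0,h-a.shape[0],0,0,0); b=cv2.copyMakeBorder(b,0,h-b.shape[0],0,0,0)
cv2.imwrite("pics/d.png",np.hstack([a,b]))
plan((572.7,-155.1,190,-1.3),(572.7,-155.1,0,-1.3))
E
```

```text
0.71 3526
insert (549.8, 142.1, 200.7, 103.2, 3.4)
pose [481.9 -42.7 191.2] xyaw -176.46 tilt 0.02 t 16.4 w 85.2 F [-1.1 -0.6 -0.4] j6 -0.15
turn 0.0269 shift [-2.334 -2.759  0.031] maxrows 3.0
turn -0.0 shift [0.   0.   4.75] maxrows 5.0
```

View pics/d.png

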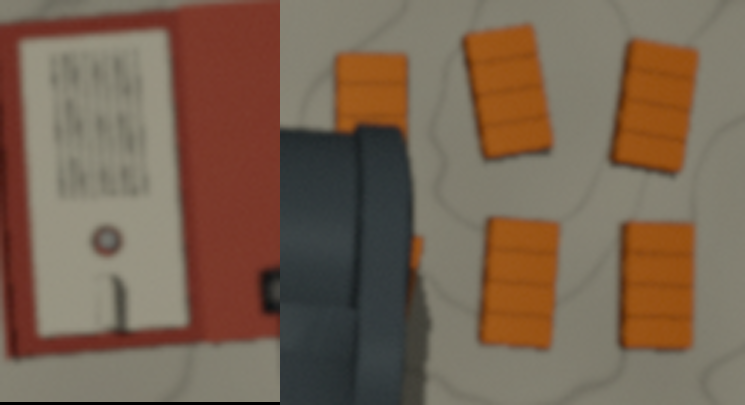

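The crop shows the insert seated around its pin and the orange boxes at crop (372,90), (508,92), (655,105), (519,282), (657,285), the sixth under the wrist. Deck target (589.7,144.5), yaw 3.4°.

Emit:
step_arm --motion '[[0,[0,0,0],0.0269],[0,[-0.467,-0.552,0],0],[0,[-0.467,-0.552,0],0],[0,[-0.467,-0.552,0],0],[0,[-0.467,-0.552,0],0],[0,[-0.467,-0.552,0],0],[0,[0,0,0],0],[0,[0,0,0.8],0],[0,[0,0,0.8],0],[0,[0,0,0.8],0],[0,[0,0,0.8],0],[0,[0,0,0.6],0],[0,[0,0,0.5],0],[0,[0,0,0.35],0],[0,[0,0,0],0]]'

```text
time: 18.27
eef_pos: [0.572, -0.1549, 0.0046]
ee_rot: [0.011, 1.0, 0.0, -0.001]
force: [0.2, -0.0, -0.3]
width: 0.0856
grip_force: 0.0
```

```bash
python3 - <<'E'
from h import *
plan((572.7,-155.1,2,-1.3))
p,d=ctrl.snapshot("scene"); 
for o in orange("scene",p,d): print(o)
E
```

```text
pose [ 572.  -154.9    4.6] xyaw 178.71 tilt 0.1 t 18.3 w 85.6 F [ 0.2 -0.  -0.3] j6 -0.24
turn 0.0001 shift [-0.018 -0.004  0.066] maxrows 1.0
(array([168., 186.]), np.float64(29.5), (441.2, -381.3, 97.7, 52.7, -3.4))
(array([175., 222.]), np.float64(30.4), (451.7, -279.7, 84.8, 34.8, -8.0))
(array([174., 280.]), np.float64(29.9), (437.6, -137.1, 79.0, 25.4, -8.1))
(array([214., 171.]), np.float64(29.9), (584.9, -384.0, 97.7, 54.7, -10.1))
(array([225., 215.]), np.float64(29.7), (599.8, -265.0, 97.5, 53.2, 8.4))
(array([232., 260.]), np.float64(29.9), (606.1, -155.4, 55.0, 49.1, -84.6))
```

Close, then lift to 190.

Emit:
step_arm --motion '[[0.6,[0,0,0.05],0],[0.6,[0,0,0],0],[0.6,[0,0,0],0],[0.6,[0,0,0],0],[0.6,[0,0,0],0],[0.6,[0,0,-0.3],0],[0.6,[0,0,-0.7],0],[0.6,[0,0,-0.8],0],[0.6,[0,0,-0.8],0],[0.6,[0,0,-0.6],0],[0.6,[0,0,0],0]]'

```text
time: 19.7
eef_pos: [0.5739, -0.1562, 0.1336]
ee_rot: [0.012, 1.0, -0.001, 0.002]
force: [-0.8, -1.0, -1.1]
width: 0.0551
grip_force: 64.0
```

```bash
python3 - <<'E'
from h import *
plan((589.7,144.5,132,3.4),(589.7,144.5,20,3.4))
E
```

```text
pose [ 573.9 -156.2  133.6] xyaw 178.65 tilt 0.22 t 19.7 w 55.1 F [-0.8 -1.  -1.1] j6 -0.24
turn -0.0264 shift [-0.841  7.481  0.041] maxrows 8.0
turn -0.0 shift [-0.   0.   2.8] maxrows 3.0
```

Emit:
step_arm --motion '[[0.6,[0,0,0],-0.0264],[0.6,[-0.084,0.748,0],0],[0.6,[-0.084,0.748,0],0],[0.6,[-0.084,0.748,0],0],[0.6,[-0.084,0.748,0],0],[0.6,[-0.084,0.748,0],0],[0.6,[-0.084,0.748,0],0],[0.6,[-0.084,0.748,0],0],[0.6,[-0.084,0.748,0],0],[0.6,[-0.084,0.748,0],0],[0.6,[-0.084,0.748,0],0],[0.6,[0,0,0.3],0],[0.6,[0,0,0.7],0],[0.6,[0,0,0.7],0],[0.6,[0,0,0.4],0],[0.6,[0,0,0.2],0],[0.6,[0,0,0],0],[0.6,[0,0,0],0]]'

```text
time: 21.95
eef_pos: [0.589, 0.1448, 0.0401]
ee_rot: [-0.03, 1.0, 0.0, 0.001]
force: [1.0, 0.0, 0.2]
width: 0.0554
grip_force: 63.9
```

```bash
python3 - <<'E'
from h import *
plan((589.7,144.5,20,3.4))
p,d=ctrl.snapshot("top"); rc,P=cloud("top",d)
hsv=cv2.cvtColor(p,cv2.COLOR_BGR2HSV)
for r in ctrl.trace("top","insert")[:1]:
    rc=np.argwhere(r["mask"]); print(r["p"],len(rc),rect(atz("top",rc,.016)))
for o in orange("top",p,d): print(o)
E
```

```text
pose [589.  144.8  40.1] xyaw -176.59 tilt 0.07 t 21.9 w 55.4 F [1.  0.  0.2] j6 0.18
turn 0.0 shift [-0.016 -0.009  0.503] maxrows 1.0
0.92 525 (563.8, 106.4, 175.6, 25.9, 3.8)
(array([245., 420.]), np.float64(30.7), (591.0, -264.1, 95.4, 52.4, 7.5))
(array([250., 469.]), np.float64(30.6), (576.7, -383.1, 95.6, 53.2, -11.2))
(array([309., 424.]), np.float64(30.7), (440.7, -268.0, 94.9, 54.1, -6.2))
(array([312., 376.]), np.float64(30.9), (436.4, -153.9, 94.4, 52.3, -14.2))
(array([310., 470.]), np.float64(30.7), (434.8, -378.4, 94.9, 54.3, -2.8))
```

Emit:
step_arm --motion '[[0.6,[-0.016,-0.009,0.3],0],[0.6,[0,0,0.13],0],[0.6,[0,0,0.05],0],[0.6,[0,0,0.03],0],[0.6,[0,0,0],0]]'

```text
time: 22.68
eef_pos: [0.5885, 0.1443, 0.0202]
ee_rot: [-0.03, 1.0, -0.0, -0.0]
force: [-7.8, -1.0, 15.9]
width: 0.0547
grip_force: 65.9
```

Emit:
step_arm --motion '[[0.3,[0,0,0],0],[0,[0,0,0],0],[0,[0,0,0],0],[0,[0,0,-0.5],0],[0,[0,0,-0.9],0],[0,[0,0,-0.9],0],[0,[0,0,-0.9],0],[0,[0,0,0],0],[0,[0,0,0],0]]'

```text
time: 23.8
eef_pos: [0.5888, 0.1444, 0.1462]
ee_rot: [-0.03, 1.0, -0.0, -0.0]
force: [-0.4, -0.1, -0.1]
width: 0.0856
grip_force: 0.0
```

```bash
python3 - <<'E'
from h import *
plan((591,-264.6,148,8),(591,-264.6,3,8))
p,d=ctrl.snapshot("scene")
for o in orange("scene",p,d): print(o)
E
```

```text
pose [588.8 144.4 146.2] xyaw -176.58 tilt 0.05 t 23.8 w 85.6 F [-0.4 -0.1 -0.1] j6 0.18
turn -0.0255 shift [  1.369 -10.134  -0.046] maxrows 11.0
turn -0.0 shift [-0.     0.     3.625] maxrows 4.0
(array([168., 187.]), np.float64(29.4), (442.2, -380.6, 99.7, 52.9, -3.2))
(array([174., 228.]), np.float64(30.1), (449.0, -268.3, 97.3, 54.9, -7.7))
(array([177., 272.]), np.float64(30.0), (443.6, -155.2, 99.6, 53.9, -12.2))
(array([214., 170.]), np.float64(29.7), (585.9, -384.3, 97.6, 54.3, -10.5))
(array([224., 216.]), np.float64(29.7), (598.2, -265.4, 97.3, 53.1, 7.6))
(array([245., 386.]), np.float64(46.0), (604.9, 144.6, 82.5, 52.2, 3.5))
```

Emit:
step_arm --motion '[[0,[0,0,0],-0.0255],[0,[0.114,-0.845,0],0],[0,[0.114,-0.845,0],0],[0,[0.114,-0.845,0],0],[0,[0.114,-0.845,0],0],[0,[0.114,-0.845,0],0],[0,[0.114,-0.845,0],0],[0,[0.114,-0.845,0],0],[0,[0.114,-0.845,0],0],[0,[0.114,-0.845,0],0],[0,[0.114,-0.845,0],0],[0,[0.114,-0.845,0],0],[0,[0.114,-0.845,0],0],[0,[0,0,0.6],0],[0,[0,0,0.8],0],[0,[0,0,0.6],0],[0,[0,0,0],0],[0,[0,0,0],0]]'

```text
time: 26.1
eef_pos: [0.5915, -0.2648, 0.0671]
ee_rot: [-0.07, 0.998, 0.0, -0.0]
force: [0.1, 0.1, -0.4]
width: 0.0853
grip_force: 0.0
```

```bash
python3 - <<'E'
from h import *
plan((591,-264.6,3,8))
E
```

```text
pose [ 591.5 -264.8   67.1] xyaw -171.99 tilt 0.02 t 26.1 w 85.3 F [ 0.1  0.1 -0.4] j6 -0.56
turn 0.0 shift [0.011 0.007 1.602] maxrows 2.0
```

Emit:
step_arm --motion '[[0,[0,0,0.7],0],[0,[0,0,0.6],0],[0,[0,0,0.3],0],[0,[0,0,0],0],[0.6,[0,0,0],0],[0.6,[0,0,0],0],[0.6,[0,0,0],0],[0.6,[0,0,0],0],[0.6,[0,0,0],0],[0.6,[0,0,-0.3],0],[0.6,[0,0,-0.7],0],[0.6,[0,0,-0.8],0],[0.6,[0,0,-0.8],0],[0.6,[0,0,-0.8],0],[0.6,[0,0,0],0],[0.6,[0,0,0],0]]'

```text
time: 28.1
eef_pos: [0.591, -0.2646, 0.1386]
ee_rot: [-0.07, 0.998, 0.0, -0.0]
force: [-0.5, -0.2, -1.2]
width: 0.055
grip_force: 64.0
```

```bash
python3 - <<'E'
from h import *
plan((588.7,144.5,140,3.4),(588.7,144.5,50,3.4))
p,d=ctrl.snapshot("top")
for o in orange("top",p,d): print(o)
E
```

```text
pose [ 591.  -264.6  138.6] xyaw -172.0 tilt 0.03 t 28.1 w 55.0 F [-0.5 -0.2 -1.2] j6 -0.56
turn 0.0256 shift [-0.548 10.214 -0.036] maxrows 11.0
turn -0.0 shift [-0.    0.    2.25] maxrows 3.0
(array([225., 423.]), np.float64(164.3), (620.1, -250.5, 43.4, 32.3, -82.7))
(array([249., 248.]), np.float64(47.1), (588.3, 144.5, 94.4, 51.0, 4.1))
(array([312., 376.]), np.float64(31.2), (436.4, -154.2, 94.1, 52.5, -14.3))
```

Emit:
step_arm --motion '[[0.6,[0,0,0],0.0256],[0.6,[-0.042,0.786,0],0],[0.6,[-0.042,0.786,0],0],[0.6,[-0.042,0.786,0],0],[0.6,[-0.042,0.786,0],0],[0.6,[-0.042,0.786,0],0],[0.6,[-0.042,0.786,0],0],[0.6,[-0.042,0.786,0],0],[0.6,[-0.042,0.786,0],0],[0.6,[-0.042,0.786,0],0],[0.6,[-0.042,0.786,0],0],[0.6,[-0.042,0.786,0],0],[0.6,[-0.042,0.786,0],0],[0.6,[-0.042,0.786,0],0],[0.6,[0,0,0.4],0],[0.6,[0,0,0.8],0],[0.6,[0,0,0.6],0],[0.6,[0,0,0],0],[0.6,[0,0,0],0]]'

```text
time: 30.52
eef_pos: [0.5891, 0.144, 0.067]
ee_rot: [-0.029, 1.0, -0.0, -0.0]
force: [-0.4, 0.3, -1.7]
width: 0.055
grip_force: 63.9
```

```bash
python3 - <<'E'
from h import *
plan((588.6,144.5,50,3.4))
E
```

```text
pose [589.1 144.   67. ] xyaw -176.63 tilt 0.02 t 30.5 w 55.0 F [-0.4  0.3 -1.7] j6 0.18
turn -0.0002 shift [0.011 0.014 0.426] maxrows 1.0
```

Emit:
step_arm --motion '[[0.6,[0.011,0.014,0.25],0],[0.6,[0,0,0.13],0],[0.6,[0,0,0.04],0],[0.6,[0,0,0],0],[0.6,[0,0,0],0],[0.3,[0,0,0],0],[0,[0,0,0],0],[0,[0,0,0],0],[0,[0,0,-0.5],0],[0,[0,0,-0.9],0],[0,[0,0,-0.9],0],[0,[0,0,-0.7],0],[0,[0,0,0],0],[0,[0,0,0],0]]'

```text
time: 32.28
eef_pos: [0.5882, 0.145, 0.1694]
ee_rot: [-0.03, 1.0, -0.0, -0.0]
force: [0.2, -0.6, -0.5]
width: 0.0851
grip_force: 0.0
```

```bash
python3 - <<'E'
from h import *
plan((436.4,-154,170,-14.5),(436.4,-154,3,-14.5))
p,d=ctrl.snapshot("scene")
for o in orange("scene",p,d): print(o)
E
```

```text
pose [588.2 145.  169.4] xyaw -176.6 tilt 0.04 t 32.3 w 85.1 F [ 0.2 -0.6 -0.5] j6 0.18
turn 0.0994 shift [ 1.804 -8.187 -0.014] maxrows 9.0
turn -0.0 shift [0.    0.    4.175] maxrows 5.0
(array([168., 186.]), np.float64(29.5), (440.8, -380.6, 98.9, 54.3, -5.0))
(array([174., 228.]), np.float64(30.5), (447.0, -268.4, 97.3, 53.6, -5.6))
(array([177., 272.]), np.float64(30.0), (442.8, -155.4, 97.9, 52.5, -13.9))
(array([214., 170.]), np.float64(29.9), (585.6, -383.8, 97.7, 54.2, -11.2))
(array([238., 388.]), np.float64(75.7), (606.1, 145.1, 78.3, 53.8, 4.4))
```

Emit:
step_arm --motion '[[0,[0,0,0],0.0497],[0,[0,0,0],0.0497],[0,[0.18,-0.819,0],0],[0,[0.18,-0.819,0],0],[0,[0.18,-0.819,0],0],[0,[0.18,-0.819,0],0],[0,[0.18,-0.819,0],0],[0,[0.18,-0.819,0],0],[0,[0.18,-0.819,0],0],[0,[0.18,-0.819,0],0],[0,[0.18,-0.819,0],0],[0,[0.18,-0.819,0],0],[0,[0,0,0.5],0],[0,[0,0,0.8],0],[0,[0,0,0.8],0],[0,[0,0,0.4],0],[0,[0,0,0],0],[0,[0,0,0],0]]'

```text
time: 34.58
eef_pos: [0.4369, -0.1541, 0.0703]
ee_rot: [0.126, 0.992, -0.0, -0.0]
force: [0.3, 0.1, -0.3]
width: 0.0855
grip_force: 0.0
```

```bash
python3 - <<'E'
from h import *
plan((436.4,-154,3,-14.5))
E
```

```text
pose [ 436.9 -154.1   70.3] xyaw 165.51 tilt 0.01 t 34.6 w 85.5 F [ 0.3  0.1 -0.3] j6 -0.09
turn 0.0 shift [ 0.012 -0.     1.683] maxrows 2.0
```

Emit:
step_arm --motion '[[0,[0.012,0,0.7],0],[0,[0,0,0.6],0],[0,[0,0,0.37],0],[0,[0,0,0],0],[0.6,[0,0,0],0],[0.6,[0,0,0],0],[0.6,[0,0,0],0],[0.6,[0,0,0],0],[0.6,[0,0,0],0],[0.6,[0,0,-0.3],0],[0.6,[0,0,-0.7],0],[0.6,[0,0,-0.8],0],[0.6,[0,0,-0.8],0],[0.6,[0,0,-0.8],0],[0.6,[0,0,-0.6],0],[0.6,[0,0,0],0],[0.6,[0,0,0],0]]'

```text
time: 36.7
eef_pos: [0.436, -0.1538, 0.163]
ee_rot: [0.126, 0.992, -0.0, -0.0]
force: [-0.1, 0.0, -1.5]
width: 0.0551
grip_force: 63.7
```

```bash
python3 - <<'E'
from h import *
plan((588.5,144.5,160,3.4),(588.5,144.5,80,3.4))
p,d=ctrl.snapshot("top")
for o in orange("top",p,d): print(o)
E
```

```text
pose [ 436.  -153.8  163. ] xyaw 165.5 tilt 0.02 t 36.7 w 55.1 F [-0.1  0.  -1.5] j6 -0.09
turn -0.0994 shift [-4.249  7.219  0.075] maxrows 8.0
turn -0.0 shift [-0.  0.  2.] maxrows 2.0
(array([249., 246.]), np.float64(77.1), (586.9, 145.2, 94.9, 52.3, 3.0))
(array([250., 470.]), np.float64(30.5), (577.1, -383.1, 95.2, 54.2, -11.2))
(array([305., 475.]), np.float64(30.7), (434.6, -379.3, 94.7, 52.5, -2.1))
```

Emit:
step_arm --motion '[[0.6,[0,0,0],-0.0497],[0.6,[0,0,0],-0.0497],[0.6,[-0.425,0.722,0],0],[0.6,[-0.425,0.722,0],0],[0.6,[-0.425,0.722,0],0],[0.6,[-0.425,0.722,0],0],[0.6,[-0.425,0.722,0],0],[0.6,[-0.425,0.722,0],0],[0.6,[-0.425,0.722,0],0],[0.6,[-0.425,0.722,0],0],[0.6,[-0.425,0.722,0],0],[0.6,[-0.425,0.722,0],0],[0.6,[0,0,0.4],0],[0.6,[0,0,0.7],0],[0.6,[0,0,0.4],0],[0.6,[0,0,0],0],[0.6,[0,0,0],0]]'

```text
time: 38.88
eef_pos: [0.5892, 0.1441, 0.1039]
ee_rot: [-0.029, 1.0, 0.0, 0.0]
force: [0.5, 0.9, -0.2]
width: 0.0548
grip_force: 63.7
```

```bash
python3 - <<'E'
from h import *
plan((588.2,144.6,80,3.4))
E
```

```text
pose [589.2 144.1 103.9] xyaw -176.63 tilt 0.03 t 38.9 w 54.8 F [ 0.5  0.9 -0.2] j6 0.18
turn -0.0002 shift [0.025 0.014 0.597] maxrows 1.0
```

Emit:
step_arm --motion '[[0.6,[0.025,0.014,0.4],0],[0.6,[0,0,0.15],0],[0.6,[0,0,0.04],0],[0.6,[0,0,0],0],[0.6,[0,0,0],0],[0.3,[0,0,0],0],[0,[0,0,0],0],[0,[0,0,0],0],[0,[0,0,-0.5],0],[0,[0,0,-0.9],0],[0,[0,0,-0.9],0],[0,[0,0,-0.7],0],[0,[0,0,0],0],[0,[0,0,0],0]]'

```text
time: 40.62
eef_pos: [0.5876, 0.1448, 0.1989]
ee_rot: [-0.03, 1.0, -0.0, -0.0]
force: [-0.5, -0.7, -0.4]
width: 0.0855
grip_force: 0.0
```

```bash
python3 - <<'E'
from h import *
plan((440.8,-268.3,200,-6.7),(440.8,-268.3,3,-6.7))
p,d=ctrl.snapshot("scene")
for o in orange("scene",p,d): print(o)
E
```

```text
pose [587.6 144.8 198.9] xyaw -176.61 tilt 0.05 t 40.6 w 85.5 F [-0.5 -0.7 -0.4] j6 0.18
turn 0.0561 shift [  2.441 -10.685  -0.027] maxrows 11.0
turn -0.0 shift [0.    0.    4.925] maxrows 5.0
(array([168., 186.]), np.float64(29.4), (441.6, -381.1, 99.1, 53.9, -3.4))
(array([174., 228.]), np.float64(29.9), (448.2, -269.3, 96.1, 55.0, -5.8))
(array([214., 170.]), np.float64(29.8), (585.4, -384.2, 97.5, 54.7, -11.0))
(array([231., 389.]), np.float64(105.8), (607.0, 143.8, 72.3, 52.4, 3.7))
```

Three stacked (top at 106 mm). Next E.

Emit:
step_arm --motion '[[0,[0,0,0],0.0561],[0,[0.188,-0.822,0],0],[0,[0.188,-0.822,0],0],[0,[0.188,-0.822,0],0],[0,[0.188,-0.822,0],0],[0,[0.188,-0.822,0],0],[0,[0.188,-0.822,0],0],[0,[0.188,-0.822,0],0],[0,[0.188,-0.822,0],0],[0,[0.188,-0.822,0],0],[0,[0.188,-0.822,0],0],[0,[0.188,-0.822,0],0],[0,[0.188,-0.822,0],0],[0,[0.188,-0.822,0],0],[0,[0,0,0.7],0],[0,[0,0,0.8],0],[0,[0,0,0.8],0],[0,[0,0,0.7],0],[0,[0,0,0],0],[0,[0,0,0],0]]'

```text
time: 43.18
eef_pos: [0.441, -0.2683, 0.0801]
ee_rot: [0.058, 0.998, -0.0, -0.0]
force: [0.1, 1.8, 1.5]
width: 0.0853
grip_force: 0.0
```

```bash
python3 - <<'E'
from h import *
plan((440.8,-268.3,3,-6.7))
E
```

```text
pose [ 441.  -268.3   80.1] xyaw 173.3 tilt 0.01 t 43.2 w 85.3 F [0.1 1.8 1.5] j6 -0.43
turn -0.0 shift [ 0.006 -0.     1.929] maxrows 2.0
```

Emit:
step_arm --motion '[[0,[0,0,0.8],0],[0,[0,0,0.7],0],[0,[0,0,0.42],0],[0,[0,0,0],0],[0.6,[0,0,0],0],[0.6,[0,0,0],0],[0.6,[0,0,0],0],[0.6,[0,0,0],0],[0.6,[0,0,0],0],[0.6,[0,0,-0.3],0],[0.6,[0,0,-0.7],0],[0.6,[0,0,-0.9],0],[0.6,[0,0,-0.9],0],[0.6,[0,0,-0.9],0],[0.6,[0,0,-0.7],0],[0.6,[0,0,-0.3],0],[0.6,[0,0,0],0],[0.6,[0,0,0],0]]'

```text
time: 45.42
eef_pos: [0.4404, -0.2679, 0.1899]
ee_rot: [0.058, 0.998, 0.0, -0.001]
force: [1.3, -0.1, -1.2]
width: 0.0547
grip_force: 63.6
```

```bash
python3 - <<'E'
from h import *
plan((588,144.5,190,3.4),(588,144.5,110,3.4))
p,d=ctrl.snapshot("top")
for o in orange("top",p,d): print(o)
E
```

```text
pose [ 440.4 -267.9  189.9] xyaw 173.3 tilt 0.09 t 45.4 w 54.7 F [ 1.3 -0.1 -1.2] j6 -0.43
turn -0.0561 shift [-4.2940e+00  1.0073e+01 -2.0000e-03] maxrows 11.0
turn -0.0 shift [-0.  0.  2.] maxrows 2.0
(array([247., 244.]), np.float64(107.0), (588.0, 145.3, 100.3, 52.4, 3.4))
(array([250., 469.]), np.float64(30.6), (577.0, -383.1, 95.9, 53.2, -11.3))
(array([294., 439.]), np.float64(215.8), (470.2, -266.7, 52.1, 35.5, 83.6))
```

Emit:
step_arm --motion '[[0.6,[0,0,0],-0.0561],[0.6,[-0.33,0.775,0],0],[0.6,[-0.33,0.775,0],0],[0.6,[-0.33,0.775,0],0],[0.6,[-0.33,0.775,0],0],[0.6,[-0.33,0.775,0],0],[0.6,[-0.33,0.775,0],0],[0.6,[-0.33,0.775,0],0],[0.6,[-0.33,0.775,0],0],[0.6,[-0.33,0.775,0],0],[0.6,[-0.33,0.775,0],0],[0.6,[-0.33,0.775,0],0],[0.6,[-0.33,0.775,0],0],[0.6,[-0.33,0.775,0],0],[0.6,[0,0,0.4],0],[0.6,[0,0,0.7],0],[0.6,[0,0,0.4],0],[0.6,[0,0,0],0],[0.6,[0,0,0],0]]'

```text
time: 47.85
eef_pos: [0.5887, 0.1442, 0.1315]
ee_rot: [-0.03, 1.0, 0.0, 0.0]
force: [0.2, 0.5, -1.2]
width: 0.0549
grip_force: 63.7
```

```bash
python3 - <<'E'
from h import *
plan((588.,144.6,110,3.4))
E
```

```text
pose [588.7 144.2 131.5] xyaw -176.62 tilt 0.03 t 47.9 w 54.9 F [ 0.2  0.5 -1.2] j6 0.18
turn -0.0001 shift [0.018 0.012 0.537] maxrows 1.0
```

Emit:
step_arm --motion '[[0.6,[0.018,0.012,0.34],0],[0.6,[0,0,0.15],0],[0.6,[0,0,0.04],0],[0.6,[0,0,0],0],[0.6,[0,0,0],0],[0.3,[0,0,0],0],[0,[0,0,0],0],[0,[0,0,0],0],[0,[0,0,-0.5],0],[0,[0,0,-0.9],0],[0,[0,0,-0.9],0],[0,[0,0,-0.5],0],[0,[0,0,0],0],[0,[0,0,0],0]]'

```text
time: 49.6
eef_pos: [0.5872, 0.1446, 0.2205]
ee_rot: [-0.03, 1.0, -0.0, -0.001]
force: [-0.1, -0.2, -0.4]
width: 0.0853
grip_force: 0.0
```

```bash
python3 - <<'E'
from h import *
plan((577,-383.2,220,-11.3),(577,-383.2,3,-11.3))
p,d=ctrl.snapshot("scene")
for o in orange("scene",p,d): print(o)
E
```

```text
pose [587.2 144.6 220.5] xyaw -176.6 tilt 0.08 t 49.6 w 85.3 F [-0.1 -0.2 -0.4] j6 0.18
turn 0.0816 shift [ -2.334 -12.989   0.014] maxrows 13.0
turn -0.0 shift [0.    0.    5.425] maxrows 6.0
(array([168., 186.]), np.float64(29.6), (442.6, -380.8, 96.8, 54.0, -1.7))
(array([214., 170.]), np.float64(30.1), (586.1, -384.5, 95.9, 54.7, -11.0))
(array([224., 391.]), np.float64(135.7), (607.8, 144.0, 69.0, 53.2, 3.4))
```

Emit:
step_arm --motion '[[0,[0,0,0],0.0408],[0,[0,0,0],0.0408],[0,[-0.156,-0.866,0],0],[0,[-0.156,-0.866,0],0],[0,[-0.156,-0.866,0],0],[0,[-0.156,-0.866,0],0],[0,[-0.156,-0.866,0],0],[0,[-0.156,-0.866,0],0],[0,[-0.156,-0.866,0],0],[0,[-0.156,-0.866,0],0],[0,[-0.156,-0.866,0],0],[0,[-0.156,-0.866,0],0],[0,[-0.156,-0.866,0],0],[0,[-0.156,-0.866,0],0],[0,[-0.156,-0.866,0],0],[0,[-0.156,-0.866,0],0],[0,[-0.156,-0.866,0],0],[0,[0,0,0.7],0],[0,[0,0,0.8],0],[0,[0,0,0],0]]'

```text
time: 52.15
eef_pos: [0.5758, -0.3822, 0.158]
ee_rot: [0.098, 0.995, 0.002, -0.003]
force: [0.2, 0.9, 0.4]
width: 0.0854
grip_force: 0.0
```

```bash
python3 - <<'E'
from h import *
ctrl.snapshot("scene")
plan((577,-383.2,3,-11.3))
E
```

```text
pose [ 576.8 -382.6  160.2] xyaw 168.71 tilt 0.21 t 52.2 w 85.4 F [ 0.7 -0.3  0.3] j6 -0.39
turn 0.0001 shift [-0.008 -0.013  3.931] maxrows 4.0
```

Emit:
step_arm --motion '[[0,[-0.008,-0.013,0.8],0],[0,[0,0,0.8],0],[0,[0,0,0.8],0],[0,[0,0,0.7],0],[0,[0,0,0.5],0],[0,[0,0,0.3],0],[0,[0,0,0],0],[0.6,[0,0,0],0],[0.6,[0,0,0],0],[0.6,[0,0,0],0],[0.6,[0,0,0],0],[0.6,[0,0,0],0],[0.6,[0,0,-0.3],0],[0.6,[0,0,-0.7],0],[0.6,[0,0,-0.9],0],[0.6,[0,0,-0.9],0],[0.6,[0,0,-0.9],0],[0.6,[0,0,-0.9],0],[0.6,[0,0,-0.7],0],[0.6,[0,0,0],0]]'

```text
time: 54.7
eef_pos: [0.5787, -0.3843, 0.2208]
ee_rot: [0.098, 0.995, -0.001, 0.002]
force: [0.6, -0.4, -2.1]
width: 0.0549
grip_force: 64.4
```

```bash
python3 - <<'E'
from h import *
p,d=ctrl.snapshot("top")
plan((588,144.5,215,3.4),(588,144.5,140,3.4))
for o in orange("top",p,d): print(o)
E
```

```text
pose [ 578.1 -384.   218.7] xyaw 168.71 tilt 0.11 t 54.8 w 54.4 F [-0.4 -0.4 -2.5] j6 -0.39
turn -0.0816 shift [-1.03  13.173  0.093] maxrows 14.0
turn -0.0 shift [-0.     0.     1.875] maxrows 2.0
(array([223., 494.]), np.float64(243.6), (612.3, -380.7, 40.2, 29.6, 79.8))
(array([246., 243.]), np.float64(136.8), (587.8, 144.9, 100.0, 52.3, 3.6))
(array([301., 466.]), np.float64(30.8), (448.9, -374.2, 67.9, 43.1, -4.1))
```

Emit:
step_arm --motion '[[0.6,[0,0,0],-0.0408],[0.6,[0,0,0],-0.0408],[0.6,[-0.064,0.823,0],0],[0.6,[-0.064,0.823,0],0],[0.6,[-0.064,0.823,0],0],[0.6,[-0.064,0.823,0],0],[0.6,[-0.064,0.823,0],0],[0.6,[-0.064,0.823,0],0],[0.6,[-0.064,0.823,0],0],[0.6,[-0.064,0.823,0],0],[0.6,[-0.064,0.823,0],0],[0.6,[-0.064,0.823,0],0],[0.6,[-0.064,0.823,0],0],[0.6,[-0.064,0.823,0],0],[0.6,[-0.064,0.823,0],0],[0.6,[-0.064,0.823,0],0],[0.6,[-0.064,0.823,0],0],[0.6,[-0.064,0.823,0],0],[0.6,[0,0,0.8],0],[0.6,[0,0,0.4],0]]'

```text
time: 57.25
eef_pos: [0.5859, 0.1447, 0.1666]
ee_rot: [-0.03, 1.0, -0.0, -0.002]
force: [-0.1, -0.2, -0.7]
width: 0.0548
grip_force: 64.3
```

Emit:
step_arm --motion '[[0.6,[0,0,0],0],[0.6,[0,0,0],0]]'

```text
time: 57.5
eef_pos: [0.5875, 0.1444, 0.1697]
ee_rot: [-0.03, 1.0, -0.0, -0.0]
force: [0.1, 0.1, -1.3]
width: 0.0547
grip_force: 64.3
```

```bash
python3 - <<'E'
from h import *
plan((588.,144.6,140,3.4))
E
```

```text
pose [587.5 144.4 169.7] xyaw -176.61 tilt 0.02 t 57.5 w 54.7 F [ 0.1  0.1 -1.3] j6 0.18
turn -0.0001 shift [-0.013  0.005  0.743] maxrows 1.0
```

Emit:
step_arm --motion '[[0.6,[-0.013,0.005,0.3],0],[0.6,[0,0,0.25],0],[0.6,[0,0,0.14],0],[0.6,[0,0,0.04],0],[0.6,[0,0,0],0],[0.6,[0,0,0],0],[0.3,[0,0,0],0],[0,[0,0,0],0],[0,[0,0,0],0],[0,[0,0,-0.5],0],[0,[0,0,-0.9],0],[0,[0,0,-0.9],0],[0,[0,0,-0.3],0],[0,[0,0,0],0],[0,[0,0,0],0]]'

```text
time: 59.38
eef_pos: [0.5875, 0.1445, 0.2429]
ee_rot: [-0.03, 1.0, -0.0, -0.001]
force: [-0.6, -0.3, -0.4]
width: 0.0855
grip_force: 0.0
```

```bash
python3 - <<'E'
from h import *
plan((434.6,-378.9,240,-2.4),(434.6,-378.9,3,-2.4))
p,d=ctrl.snapshot("scene")
for o in orange("scene",p,d): print(o)
E
```

```text
pose [587.5 144.5 242.9] xyaw -176.6 tilt 0.14 t 59.4 w 85.5 F [-0.6 -0.3 -0.4] j6 0.18
turn 0.0322 shift [  3.272 -13.235   0.072] maxrows 14.0
turn -0.0 shift [0.    0.    5.925] maxrows 6.0
(array([168., 186.]), np.float64(29.2), (441.3, -380.3, 97.9, 53.3, -3.0))
(array([218., 394.]), np.float64(165.8), (608.3, 144.8, 73.2, 56.3, 3.0))
```

Five stacked (166 mm). Last one, F.

Emit:
step_arm --motion '[[0,[0,0,0],0.0322],[0,[0.204,-0.827,0],0],[0,[0.204,-0.827,0],0],[0,[0.204,-0.827,0],0],[0,[0.204,-0.827,0],0],[0,[0.204,-0.827,0],0],[0,[0.204,-0.827,0],0],[0,[0.204,-0.827,0],0],[0,[0.204,-0.827,0],0],[0,[0.204,-0.827,0],0],[0,[0.204,-0.827,0],0],[0,[0.204,-0.827,0],0],[0,[0.204,-0.827,0],0],[0,[0.204,-0.827,0],0],[0,[0.204,-0.827,0],0],[0,[0.204,-0.827,0],0],[0,[0.204,-0.827,0],0],[0,[0,0,0.8],0],[0,[0,0,0.8],0],[0,[0,0,0.5],0]]'

```text
time: 61.92
eef_pos: [0.4343, -0.378, 0.1578]
ee_rot: [0.021, 1.0, 0.001, -0.001]
force: [0.4, -0.1, -0.7]
width: 0.0855
grip_force: 0.0
```

```bash
python3 - <<'E'
from h import *
ctrl.snapshot("scene"); ctrl.snapshot("scene")
plan((434.6,-378.9,3,-2.4))
E
```

```text
pose [ 433.9 -377.4  157.4] xyaw 177.6 tilt 0.32 t 62.0 w 85.3 F [-0.2  0.  -0.2] j6 -0.67
turn -0.0 shift [-0.019 -0.036  3.859] maxrows 4.0
```

Emit:
step_arm --motion '[[0,[0,0,0.8],0],[0,[0,0,0.8],0],[0,[0,0,0.8],0],[0,[0,0,0.7],0],[0,[0,0,0.5],0],[0,[0,0,0.25],0],[0,[0,0,0],0],[0.6,[0,0,0],0],[0.6,[0,0,0],0],[0.6,[0,0,0],0],[0.6,[0,0,0],0],[0.6,[0,0,0],0],[0.6,[0,0,-0.3],0],[0.6,[0,0,-0.8],0],[0.6,[0,0,-1],0],[0.6,[0,0,-1],0],[0.6,[0,0,-1],0],[0.6,[0,0,-1],0],[0.6,[0,0,-0.7],0],[0.6,[0,0,-0.2],0]]'

```text
time: 64.53
eef_pos: [0.4359, -0.379, 0.2489]
ee_rot: [0.021, 1.0, -0.001, 0.001]
force: [-0.2, -0.9, -1.8]
width: 0.0549
grip_force: 63.9
```

```bash
python3 - <<'E'
from h import *
p,d=ctrl.snapshot("top"); ctrl.snapshot("top")
plan((588,144.5,245,3.4),(588,144.5,170,3.4))
for o in orange("top",p,d): print(o)
E
```

```text
pose [ 435.6 -378.7  247.1] xyaw 177.6 tilt 0.06 t 64.6 w 54.7 F [ 0.  -0.2 -2.5] j6 -0.67
turn -0.0322 shift [-4.58  12.831  0.054] maxrows 13.0
turn -0.0 shift [-0.     0.     1.875] maxrows 2.0
(array([244., 240.]), np.float64(166.6), (589.0, 146.2, 99.5, 56.1, 3.9))
(array([296., 500.]), np.float64(271.4), (464.5, -376.3, 52.9, 37.2, 88.4))
```

Emit:
step_arm --motion '[[0.6,[0,0,0],-0.0322],[0.6,[-0.286,0.802,0],0],[0.6,[-0.286,0.802,0],0],[0.6,[-0.286,0.802,0],0],[0.6,[-0.286,0.802,0],0],[0.6,[-0.286,0.802,0],0],[0.6,[-0.286,0.802,0],0],[0.6,[-0.286,0.802,0],0],[0.6,[-0.286,0.802,0],0],[0.6,[-0.286,0.802,0],0],[0.6,[-0.286,0.802,0],0],[0.6,[-0.286,0.802,0],0],[0.6,[-0.286,0.802,0],0],[0.6,[-0.286,0.802,0],0],[0.6,[-0.286,0.802,0],0],[0.6,[-0.286,0.802,0],0],[0.6,[-0.286,0.802,0],0],[0.6,[0,0,0.7],0],[0.6,[0,0,0.5],0],[0.6,[0,0,0],0]]'

```text
time: 67.12
eef_pos: [0.5861, 0.1443, 0.1956]
ee_rot: [-0.03, 1.0, -0.001, -0.003]
force: [-0.9, 0.5, -1.0]
width: 0.0548
grip_force: 63.8
```

Emit:
step_arm --motion '[[0.6,[0,0,0],0],[0.6,[0,0,0],0]]'

```text
time: 67.38
eef_pos: [0.5882, 0.1445, 0.1993]
ee_rot: [-0.03, 1.0, 0.0, 0.001]
force: [-0.9, 0.6, -2.1]
width: 0.0551
grip_force: 63.9
```

```bash
python3 - <<'E'
from h import *
plan((588.,144.6,170,3.4))
E
```

```text
pose [588.2 144.5 199.3] xyaw -176.62 tilt 0.06 t 67.4 w 55.1 F [-0.9  0.6 -2.1] j6 0.18
turn -0.0001 shift [0.004 0.003 0.732] maxrows 1.0
```

Emit:
step_arm --motion '[[0.6,[0,0,0.3],0],[0.6,[0,0,0.25],0],[0.6,[0,0,0.13],0],[0.6,[0,0,0.04],0],[0.6,[0,0,0],0],[0.6,[0,0,0],0],[0.3,[0,0,0],0],[0,[0,0,0],0],[0,[0,0,0],0],[0,[0,0,-0.5],0],[0,[0,0,-0.9],0],[0,[0,0,-0.9],0],[0,[0,0,-0.2],0],[0,[0.5,-0.7,0],0],[0,[0.5,-0.7,0],0],[0,[0.5,-0.7,0],0],[0,[0.5,-0.7,0],0],[0,[0.5,-0.7,0],0],[0,[0.5,-0.7,0],0],[0,[0,0,0],0]]'

```text
time: 69.88
eef_pos: [0.4766, -0.0316, 0.269]
ee_rot: [-0.028, 1.0, -0.0, -0.001]
force: [0.1, 0.1, 0.9]
width: 0.085
grip_force: 0.0
```

```bash
python3 - <<'E'
from h import *
plan()
for n in ("top","scene"):
    p,d=ctrl.snapshot(n); cv2.imwrite(f"pics/z_{n}.png",p); rc,P=cloud(n,d)
    for o in orange(n,p,d): print(o)
    for t,b in (("rib",(.43,.52,.08,.19,.042,.07)),("pumice",(.38,.58,.28,.44,.088,.112))):
        Q=box(P,*b); print(n,t,len(Q),rect(Q) if len(Q) else 0,np.median(Q[:,2]))
E
```

```text
pose [476.6 -31.6 269. ] xyaw -176.74 tilt 0.08 t 69.9 w 85.0 F [0.1 0.1 0.9] j6 -0.12
(array([244., 238.]), np.float64(196.7), (586.5, 146.4, 97.2, 55.5, 3.8))
top rib 87 (469.6, 137.0, 34.6, 12.2, -1.2) 0.048871355736199495
top pumice 888 (481.2, 365.5, 99.2, 46.6, -2.4) 0.10040592126533565
(array([203., 395.]), np.float64(195.5), (593.0, 144.7, 98.6, 56.6, 2.1))
scene rib 0 0 nan
scene pumice 673 (486.2, 364.3, 104.8, 44.6, -4.2) 0.09942556010761719
  return _methods._mean(a, axis=axis, dtype=dtype,
  ret = ret.dtype.type(ret / rcount)
```

View pics/z_scene.png

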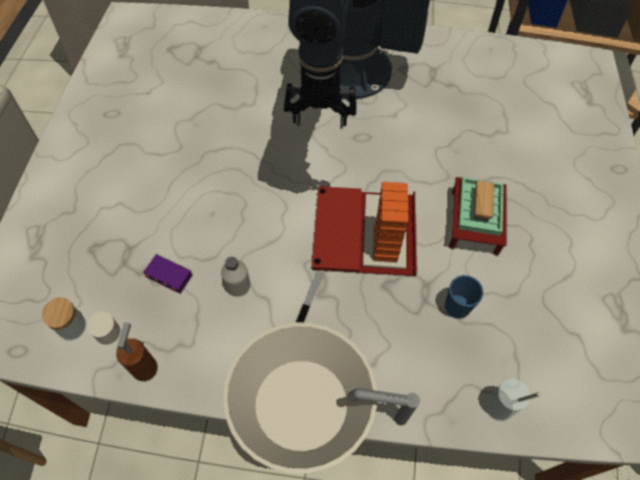

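The column of six stands square at (393,220), 196 mm high as it should be. The pumice lies flat in the dish at (484,200). File, cup and bottle are unmoved, and no orange box is left over.

```bash
python3 -c "
from cell import ctrl
print(ctrl.close_job())"
```

```text
the job is handed in; nothing more can be done
None
```

The job is handed in at about 70 s: pumice flat in the mint dish, insert seated on its pin, all six orange organizers stacked lids up in one column on the ribbed field; file, cup and lotion bottle not touched.

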